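# Lay out the saw rebuild kit

## Task

Lay out the rebuild kit on the wooden board: lay the two loose cartons side by side on top of the taped pair as its second layer, turned a quarter turn so that they lie across the seam, then lay the ball bearing flat in the middle on top of them. Stand the piston upright midway between the taped pair and the finned cylinder, and stand the jar upright behind the cylinder, straight out from its exhaust stub, 10 cm from centre to centre. Leave the taped pair where it is.

Things in the scene. Friction and masses are not known exactly. Their poses are not given: they have to be found in the camera images.
- carton_a_mid (a point): plain brown spark-plug carton with a white paper strip along its length on top, 64 x 30 x 30 mm, 0.1 kg, lying loose on the wooden board; one of two identical loose cartons (they are interchangeable). The point is its centre, 15 mm above its underside; x is along its 64 mm length, z up
- carton_b_mid (a point): plain brown spark-plug carton with a white paper strip along its length on top, 64 x 30 x 30 mm, 0.1 kg, lying loose on the wooden board; one of two identical loose cartons (they are interchangeable). The point is its centre, 15 mm above its underside; x is along its 64 mm length, z up
- layer_mid (a point): the taped pair: two brown cartons of the same kind and strip (64 x 30 x 30 mm each) fastened side by side with a dark 4 mm seam between, one loose body of 0.5 kg, 64 x 64 mm and 30 mm high, standing on the wooden board. The point is its centre, 15 mm above its underside; x runs along the seam, y across it, z up. Two cartons laid across it lie with their length along this y and their centres at about 17 mm to either side of its centre along x (4 mm gap between them)
- bearing_mid (a point): steel ball bearing with black seals, a flat ring of 47 mm outside diameter, 21 mm bore, 16 mm high, 0.13 kg, lying flat. The point is its centre, 8 mm above its underside; z up
- piston_mid (a point): bare aluminium piston, a plain solid cylinder 45 mm in diameter and 44 mm high with dark ring lines near the top, 0.15 kg, standing upright, flat crown up. The point is its centre, 22 mm above its underside; z up
- jar_mid (a point): small white plastic grease jar with a black screw lid, 50 mm in diameter, 60 mm high, 0.12 kg, standing upright. The point is its centre, 30 mm above its underside; z up
- cylinder: finned aluminium engine cylinder, 68 mm in diameter and 66 mm high on a 62 mm square foot, fixed on the wooden board. Origin at the centre of its underside, on the board's top, which is 20 mm above the table (z = 0.02). x points out along its dark exhaust stub (18 mm thick, reaching 46 mm from the axis, on the side away from the robot), z up. The taped pair stands about 255 mm from it (centre to centre), to its left or right, square to the stub
Things that resemble listed ones, but are neither listed nor needed, are in the scene too. Leave any orange or pink look-alike of the part that bears layer_mid alone.

How it is judged:
At the end, for the whole second after the job is handed in: Cartons crosswise on the pair, one each side of its centre (9-27 mm along the seam, 11 mm across, 0.17 rad); bearing flat on them within 13 mm of centre; piston upright within 16 mm of midway; jar upright 83-117 mm out along the stub, 16 mm sideways; pair moved under 20 mm; all at rest (((x of carton_a_mid in the frame of layer_mid between 0.009 and 0.027 m and y of carton_a_mid in the frame of layer_mid between -0.011 and 0.011 m and z of carton_a_mid in the frame of layer_mid between 0.026 and 0.034 m and angle between the x axis of each of carton_a_mid, carton_b_mid and the y axis of layer_mid, either way round below 0.17 rad and x of carton_b_mid in the frame of layer_mid between -0.027 and -0.009 m and y of carton_b_mid in the frame of layer_mid between -0.011 and 0.011 m and z of carton_b_mid in the frame of layer_mid between 0.026 and 0.034 m) or (x of carton_a_mid in the frame of layer_mid between -0.027 and -0.009 m and y of carton_a_mid in the frame of layer_mid between -0.011 and 0.011 m and z of carton_a_mid in the frame of layer_mid between 0.026 and 0.034 m and angle between the x axis of each of carton_a_mid, carton_b_mid and the y axis of layer_mid, either way round below 0.17 rad and x of carton_b_mid in the frame of layer_mid between 0.009 and 0.027 m and y of carton_b_mid in the frame of layer_mid between -0.011 and 0.011 m and z of carton_b_mid in the frame of layer_mid between 0.026 and 0.034 m)) and horizontal distance between bearing_mid and layer_mid below 0.013 m and z of bearing_mid in the frame of layer_mid between 0.048 and 0.058 m and angle between each of bearing_mid, piston_mid, jar_mid's own z axis and vertical below 0.1 rad and x of piston_mid in the frame of cylinder between -0.016 and 0.016 m and (y of piston_mid in the frame of cylinder between 0.111 and 0.144 m or y of piston_mid in the frame of cylinder between -0.144 and -0.111 m) and horizontal distance between piston_mid and layer_mid below 0.15 m and z of piston_mid in the frame of cylinder between 0.018 and 0.026 m and x of jar_mid in the frame of cylinder between 0.083 and 0.117 m and y of jar_mid in the frame of cylinder between -0.016 and 0.016 m and z of jar_mid in the frame of cylinder between 0.026 and 0.034 m and distance of layer_mid from where it was at the start of the episode below 0.02 m and linear speed of each of carton_a, carton_b, bearing, piston, jar below 0.02 m/s); the robot touches nothing.
It also fails if it takes over 144 s, if anything falls off the work surface, if the arm or the gripper's body presses on something with over 40 N, if the wrist force passes 120 N, or if a joint passes its speed limit or range.

## Robot

A 7-joint arm with a two-finger parallel gripper is mounted at the origin on the work surface. World frame = base frame: x ahead of the robot, y to its left, z up, the work surface at z = 0. Lengths are in m, angles in rad, forces in N, time in s.
With the tool pointing down it reaches from about 0.4 to 0.875 m from the base axis. Payload 19.3 kg.
Tool frame: the origin (TCP) lies on the centre line of the jaws, within the pads' length; the fingertips stand 8 mm ahead of it and the grasp point (between the pads) lies 11 mm behind it; z points along the fingers, y is the line along which they close (so a half turn about z gives the same grasp; the last joint's range is limited). The gripper opens to 85 mm and grips with 20 to 120 N. Pads are 22 mm wide; open, the fingers measure 114 mm over their backs; the gripper's body (76 mm by 85 mm) begins 54 mm behind the grasp point. The pads swing forward as they close: fully open they stand 13 mm farther back than shut.
Start: joints at [-1.31, 0.521, -0.036, 1.599, 0.021, 1.021, -0.113], TCP at [0.203, 0.591, 0.239] pointing down, gripper open.
Joint ranges: [-2.91, 2.91], [-0.3, 2.13], [-1.5, 1.42], [0.17, 2.43], [-1.26, 4.41], [0.16, 1.93], [-2.52, 2.52]. Speed limits (rad/s): [1.89, 1.89, 2.39, 2.39, 3.01, 3.01, 3.01].

## Interface

Orientations are given as [roll, pitch, yaw] about the fixed x, y, z axes, in that order (R = Rz(yaw) Ry(pitch) Rx(roll)).
In Python, from workcell import status, grab_frame, camera_params, bot, search_frame, silhouettes gives the robot as it stands.
- The arm moves only by the shell command python3 -m creep 'ROWS' [FORCE]. ROWS is JSON, a list of rows, each a list of 5 numbers: the shift along the tool's x, y, z in units of 60 mm (1.0 is 60 mm), then the turn about the tool's z in units of 8 degrees (1.0 is 8 degrees), then the opening, from 0 (shut) to 1 (fully open). In form: [[x, y, z, twist, hand], ...]. A call has 1 to 5 rows; each row is the pose to reach, as a shift and turn from the pose commanded when the call began, along the tool's axes at that moment; what a row does not reach only later rows make up. A row lasts 1/8 s, in which the tool goes at most 62.5 mm and 10.7 degrees, less where a joint would pass 70% of its speed; a pose out of reach is approached as far as the arm can. A call with a gripper value outside its range is refused whole. The fingers move at their own pace and stop on an object; FORCE is the grip in N (left out, the last holds). Time passes only in rows, so rows that repeat a pose let the fingers close. It gives the time, the measured TCP pose, the force, the opening and the grip force at its end, in the units of the state.
- status.observe(): the state, without advancing time (a new reading comes with each control period).
- grab_frame(name): name is "scene" or "top" or "wrist"; returns the picture (480x640x3 uint8, blue, green, red); there is no depth.
- camera_params(name): a dict with "K" (3x3 intrinsics, pixels), "rvec" (rotation vector, rad) and "tvec" (3), from world to camera coordinates, as OpenCV has them; the wrist camera has in their place "tool_from_camera" (4x4, takes a point from camera to tool coordinates, whose origin is the TCP and whose axes are the flange's). Camera axes: x right, y down, z forward; pixel columns grow to the right and rows downward; lengths in m; the calibration is good to about 2 mm. A picture is of the moment at which its call begins: read the wrist's pose just before it. camera_params takes no time and is no camera call.
- bot.job_done(): hands the job in; it is judged then, once.
Trained networks look in the newest picture that a camera, given by its name, has taken for a name from the list of things; names that differ only in an ending like _2 or _b are one class to them, and where a whole thing is asked for, a point or a joint stands for the part that bears it (a point fixed in the world has none). Each returns a list of dicts, best first, with "p" (0 to 1); they miss things now and then, are a little off and sometimes report something else, mostly with a low value. They report only what shows in the picture. A call takes as long as a camera call. They do not tell look-alikes from the thing itself.
- search_frame(camera, name): "extent" ([left, top, right, bottom] as shares, 0 to 1, of the picture: columns of its width, rows of its height, round what is visible of it).
- silhouettes(camera, name): "mask" (480x640 bool, what is visible of it) and "extent" ([left, top, right, bottom] as shares, 0 to 1, of the picture: columns of its width, rows of its height, round what is visible of it).
The state is a dict: "clock": time; "qpos": joint angles; "qd": joint speeds; "joint_efforts": joint torques, N m; "position": TCP position; "tool_rot": TCP orientation; "force": force on the tool from outside, world axes, zero at the start; "moment": the same for the moment, N m; "grip_width": finger opening in m; "finger_force": force on a finger pad.
Only numpy, scipy, OpenCV 4.12 (cv2) and the standard library are available. Lean on these libraries where they do the work, as an engineer would, in place of code of your own. Each camera call takes 0.05 s, during which the arm holds its last target. There are 200 camera calls.

## Working session

There is one attempt and no reset: what is moved stays moved. The work goes in short steps, Python scripts to look and compute and a shell command to move; the robot and the scene stay as the last step left them, time stands still between calls to the robot, and variables do not carry over. Pictures are saved under pics/ and viewed, at most 14 in all, crops included, and the job is handed in when it is done.

```bash
mkdir -p pics; ls
python3 - <<'E'
from workcell import status, grab_frame, camera_params, bot
import cv2
s=status.observe();print({k:s[k] for k in('clock','position','tool_rot','grip_width')})
for c in('scene','top'):
    cv2.imwrite(f'pics/{c}0.png',grab_frame(c)); print(camera_params(c))
print(camera_params('wrist'))
E
```

```text
pics
{'clock': 0.0, 'position': array([0.20293152, 0.59078936, 0.23872725]), 'tool_rot': array([-3.14044068e+00,  8.78407834e-05,  2.81079093e+00]), 'grip_width': 0.08519598358106815}
{'K': array([[572.75997396,   0.        , 315.23894449],
       [  0.        , 572.75997396, 238.34652192],
       [  0.        ,   0.        ,   1.        ]]), 'rvec': array([ 1.92957903,  1.85856644, -0.52859175]), 'tvec': array([-0.03430863, -0.30554861,  1.38583721])}
{'K': array([[477.0992028 ,   0.        , 318.98475566],
       [  0.        , 477.0992028 , 233.70590035],
       [  0.        ,   0.        ,   1.        ]]), 'rvec': array([ 2.15863278, -2.15765329,  0.1546319 ]), 'tvec': array([0.00713061, 0.41405738, 1.04014652])}
{'K': array([[353.857506  ,   0.        , 321.58591626],
       [  0.        , 353.857506  , 243.31299941],
       [  0.        ,   0.        ,   1.        ]]), 'tool_from_camera': array([[ 5.36395256e-04, -9.51506083e-01, -3.07629463e-01,
         7.67571963e-02],
       [ 9.99999851e-01,  4.78788557e-04,  2.62734752e-04,
        -5.53041953e-04],
       [-1.02704248e-04, -3.07629558e-01,  9.51506198e-01,
        -1.33894895e-01],
       [ 0.00000000e+00,  0.00000000e+00,  0.00000000e+00,
         1.00000000e+00]])}
```

View pics/top0.png

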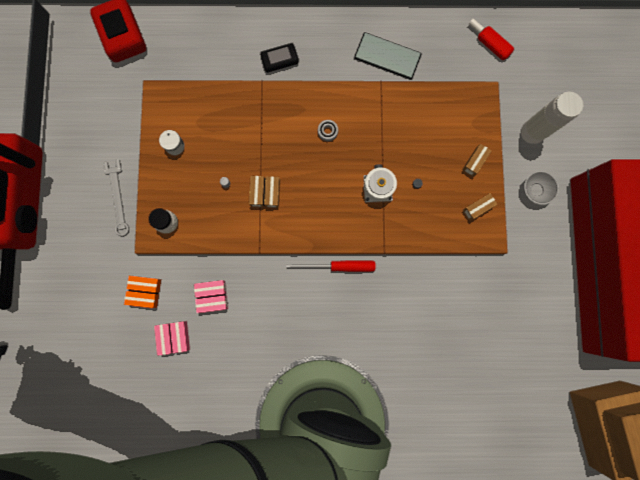

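View pics/scene0.png

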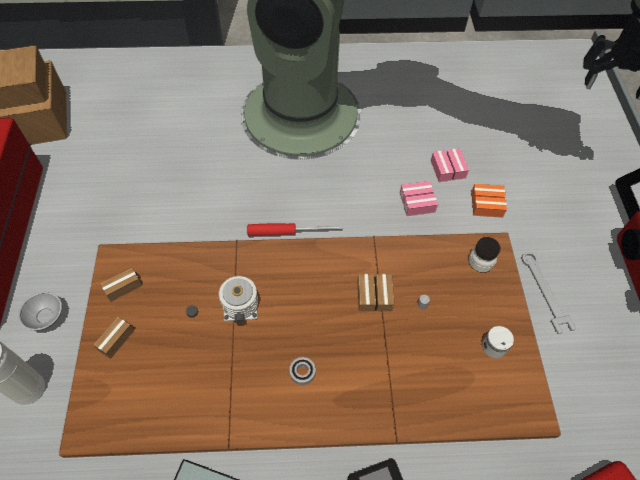

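```bash
cat > h.py <<'E'
import numpy as np, cv2
from scipy.spatial.transform import Rotation as R
from workcell import status, grab_frame, camera_params, search_frame, silhouettes
def cam(c, s=None):
    p=camera_params(c)
    if c=='wrist':
        s=s or status.observe()
        T=np.eye(4); T[:3,:3]=R.from_euler('xyz',s['tool_rot']).as_matrix(); T[:3,3]=s['position']
        W=T@p['tool_from_camera']; return p['K'],W[:3,:3],W[:3,3]
    r=cv2.Rodrigues(p['rvec'])[0]; return p['K'],r.T,-r.T@p['tvec']
def plane(C,uv,z):
    K,r,t=C; uv=np.atleast_2d(uv).astype(float)
    d=np.c_[uv,np.ones(len(uv))]@np.linalg.inv(K).T@r.T
    return t+d*((z-t[2])/d[:,2])[:,None]
def proj(C,X):
    K,r,t=C; q=(np.atleast_2d(X)-t)@r@K.T; return q[:,:2]/q[:,2:]
def box(C,lx,ly,h,x,y,yaw,z0):
    p=np.array([[a,b,c] for a in(-lx/2,lx/2) for b in(-ly/2,ly/2) for c in(0,h)])
    return p@R.from_euler('z',yaw).as_matrix().T+[x,y,z0]
def cyl(C,d,h,x,y,z0):
    a=np.linspace(0,2*np.pi,40); return np.array([[x+d/2*np.cos(t),y+d/2*np.sin(t),z0+c] for t in a for c in(0,h)])
def fit(C,mask,make,p0):
    """match the hull of the projected model to the mask by moments of the hull"""
    from scipy.optimize import minimize
    m=cv2.convexHull(np.argwhere(mask)[:,::-1].astype(np.float32).copy())
    def cost(p):
        h=cv2.convexHull(proj(C,make(p)).astype(np.float32))
        i=cv2.intersectConvexConvex(h,m)[0]
        return 1-i/(cv2.contourArea(h)+cv2.contourArea(m)-i)
    r=minimize(cost,p0,method='Nelder-Mead',options=dict(initial_simplex=np.vstack([p0]+[np.array(p0)+np.eye(len(p0))[k]*(.012 if k<2 else .3) for k in range(len(p0))]),xatol=1e-4,fatol=1e-5))
    return r.x,1-r.fun
SH={'carton_a_mid':(64,30,30),'layer_mid':(64,64,30),'bearing_mid':(47,16),'piston_mid':(45,44),'jar_mid':(50,60)}
def find(c,name,z0=.02,s=None,minp=.3):
    C=cam(c,s); out=[]
    for d in silhouettes(c,name):
        if d['p']<minp: continue
        m=d['mask']; 
        if m.sum()<20: continue
        sh=np.array(SH[name])/1e3; h=sh[-1]
        uv=np.argwhere(m).mean(0)[::-1]; x,y=plane(C,uv,z0+h/2)[0,:2]
        if len(sh)==3:
            best=max((fit(C,m,lambda p:box(C,*sh,p[0],p[1],p[2],z0),[x,y,a]) for a in(0,.8,1.6,2.4)),key=lambda r:r[1])
        else: best=fit(C,m,lambda p:cyl(C,*sh,p[0],p[1],z0),[x,y])
        out.append((round(d['p'],2),uv.round(),best[0].round(4),round(best[1],2)))
    return out
E
python3 - <<'E'
from h import *
for c in('top','scene'):
    grab_frame(c)
    for n in SH:
        for o in find(c,n): print(c,n,*o)
    for d in silhouettes(c,'cylinder'):
        uv=np.argwhere(d['mask']).mean(0)[::-1]; print('cyl',d['p'],uv,plane(cam(c),uv,.053))
C=cam('top'); print(plane(C,[[380,182]],.086), plane(cam('scene'),[[238,291],[240,319]],.086))
E
```

```text
top carton_a_mid 0.58 [476. 159.] [ 0.5841 -0.3491 -0.5964] 0.92
top layer_mid 0.97 [171. 338.] [0.1881 0.3244 0.1695] 0.94
top layer_mid 0.79 [142. 291.] [ 0.2871  0.3914 -0.1226] 0.93
top layer_mid 0.73 [210. 296.] [0.2769 0.2431 3.2696] 0.85
top layer_mid 0.68 [264. 191.] [0.5096 0.1313 3.1939] 0.89
top bearing_mid 0.84 [327. 130.] [ 0.6569 -0.0105] 0.85
top piston_mid 0.68 [171. 142.] [0.6195 0.3401] 0.92
top piston_mid 0.3 [162. 220.] [0.442  0.3528] 0.91
top jar_mid 0.7 [162. 220.] [0.4399 0.3473] 0.87
top jar_mid 0.44 [171. 142.] [0.614  0.3309] 0.66
cyl 0.82 [378.58393409 184.54994851] [[ 0.52072148 -0.12454707  0.053     ]]
cyl 0.27 [263.60557342 191.06752412] [[0.5054131  0.12978229 0.053     ]]
scene carton_a_mid 0.95 [114. 337.] [ 0.5834 -0.3527  2.5288] 0.91
scene layer_mid 0.88 [375. 292.] [ 0.5085  0.1272 -0.0775] 0.95
scene layer_mid 0.85 [450. 165.] [ 0.2019  0.3203 -0.0025] 0.9
scene layer_mid 0.76 [489. 200.] [ 0.3011  0.3876 -0.1147] 0.96
scene layer_mid 0.72 [418. 198.] [0.2925 0.2395 1.6689] 0.95
scene layer_mid 0.46 [484. 254.] [ 0.4298  0.3443 -0.5161] 0.62
scene bearing_mid 0.56 [302. 370.] [ 0.6529 -0.0153] 0.86
scene piston_mid 0.82 [497. 342.] [0.6202 0.3366] 0.93
scene jar_mid 0.55 [484. 255.] [0.4405 0.3476] 0.84
cyl 0.89 [238.74324324 299.40405405] [[ 0.52440978 -0.1286279   0.053     ]]
[[ 0.5184261  -0.12309873  0.086     ]] [[ 0.52400218 -0.12657741  0.086     ]
 [ 0.57891614 -0.12135749  0.086     ]]
```

```bash
cat >> h.py <<'E'
def plan(x,y,z,yaw):
    s=status.observe(); r=R.from_euler('xyz',s['tool_rot']).as_matrix()
    d=r.T@(np.array([x,y,z])-s['position'])/.06
    t=(s['tool_rot'][2]-yaw+np.pi)%(2*np.pi)-np.pi
    print('clock',round(s['clock'],2),'rows',d.round(2),'twist',round(np.degrees(t)/8,2),'q7',round(s['qpos'][6],2))
E
python3 - <<'E'
from h import *
print(plane(cam('top'),[[480,207]],.038),plane(cam('scene'),[[121,283]],.038))
plan(.44,.348,.2,1.6)
E
```

```text
[[ 0.47341365 -0.35327486  0.038     ]] [[ 0.47433458 -0.35507786  0.038     ]]
clock 0.8 rows [-5.05 -2.55  0.66] twist 8.67 q7 -0.11
```

```bash
python3 -m creep '[[-5.05,-2.55,0.66,8.67,1],[-5.05,-2.55,0.66,8.67,1],[-5.05,-2.55,0.66,8.67,1],[-5.05,-2.55,0.66,8.67,1],[-5.05,-2.55,0.66,8.67,1]]' 40
python3 - <<'E'
from h import *
plan(.44,.348,.2,1.6)
E
```

```text
clock: 1.42
position: [0.4209, 0.3673, 0.2032]
tool_rot: [3.141, -0.0, 1.867]
force: [0.3, 0.7, 0.1]
grip_width: 0.0856
finger_force: 0.0
clock 1.43 rows [-0.4   0.21  0.05] twist 1.91 q7 -0.4
```

```bash
python3 -m creep '[[-0.4,0.21,0.05,1.9,1],[-0.4,0.21,0.05,1.9,1],[-0.4,0.21,0.05,1.9,1],[-0.4,0.21,0.05,1.9,1]]'
python3 - <<'E'
from h import *
s=status.observe(); im=grab_frame('wrist'); cv2.imwrite('pics/w1.png',im)
print(find('wrist','jar_mid',s=s)); print(s['position'],s['tool_rot'])
E
```

```text
clock: 1.92
position: [0.4385, 0.35, 0.2001]
tool_rot: [-3.142, -0.0, 1.611]
force: [-0.4, -1.3, -0.1]
grip_width: 0.0853
finger_force: 0.0
[(0.71, array([324., 232.]), array([0.4418, 0.3497]), np.float64(0.88))]
[0.43850653 0.35002702 0.2001288 ] [-3.14157370e+00 -1.68396113e-04  1.61076213e+00]
```

View pics/w1.png

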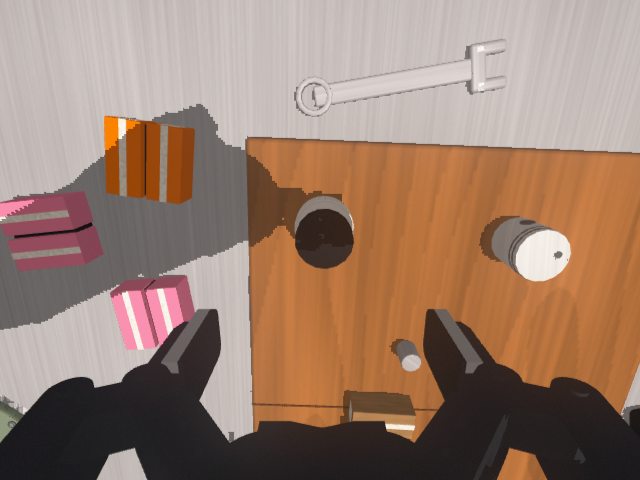

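Jar at (324,232), piston with its rings at (535,248); the jar fit agrees with the TCP within 4 mm. Grasping the jar.

```bash
python3 -m creep '[[0,0.05,1.3,0,1],[0,0.05,2.48,0,1],[0,0.05,2.48,0,1],[0,0.05,2.48,0,0.4],[0,0.05,2.48,0,0.4]]' 40
python3 -m creep '[[0,0,0,0,0.3],[0,0,0,0,0.3],[0,0,0,0,0.3]]'
python3 -m creep '[[0,0,-1,0,0.3],[0,0,-2,0,0.3],[0,0,-2.8,0,0.3],[0,0,-2.8,0,0.3]]'
python3 - <<'E'
from h import *
plan(.6222,-.121,.218,.6)
E
```

```text
clock: 2.65
position: [0.4423, 0.3502, 0.0525]
tool_rot: [3.141, -0.001, 1.608]
force: [-2.1, -0.8, 2.2]
grip_width: 0.0518
finger_force: 1.2
clock: 3.02
position: [0.4423, 0.3503, 0.0532]
tool_rot: [3.14, -0.002, 1.608]
force: [-2.0, -1.9, 6.4]
grip_width: 0.0464
finger_force: 40.0
clock: 3.52
position: [0.4431, 0.3509, 0.2242]
tool_rot: [3.136, -0.006, 1.608]
force: [0.1, -0.3, -1.5]
grip_width: 0.0461
finger_force: 41.5
clock 3.52 rows [-7.97  2.69  0.07] twist 7.22 q7 -0.57
```

```bash
python3 -m creep '[[-7.97,2.69,0.07,7.2,0.3],[-7.97,2.69,0.07,7.2,0.3],[-7.97,2.69,0.07,7.2,0.3],[-7.97,2.69,0.07,7.2,0.3],[-7.97,2.69,0.07,7.2,0.3]]'
python3 - <<'E'
from h import *
plan(.6222,-.121,.218,.6)
E
```

```text
clock: 4.15
position: [0.553, 0.0559, 0.2171]
tool_rot: [-3.142, -0.001, 0.665]
force: [0.7, -0.2, -1.8]
grip_width: 0.0463
finger_force: 41.5
clock 4.15 rows [-0.91  3.03 -0.02] twist 0.47 q7 -0.78
```

```bash
python3 -m creep '[[-0.9,3.03,-0.02,0.5,0.3],[-0.9,3.03,-0.02,0.5,0.3],[-0.9,3.03,-0.02,0.5,0.3],[-0.9,3.03,-0.02,0.5,0.3],[-0.9,3.03,-0.02,0.5,0.3]]'
python3 - <<'E'
from h import *
s=status.observe(); im=grab_frame('wrist'); cv2.imwrite('pics/w2.png',im)
print(s['position'],s['tool_rot'])
C=cam('wrist',s); print(proj(C,[[.522,-.1255,.086],[.51,.129,.05],[.622,-.121,.02]]))
for n in('layer_mid','cylinder'):
  for d in silhouettes('wrist',n):
    uv=np.argwhere(d['mask']).mean(0)[::-1]; print(n,d['p'],uv,plane(C,uv,.053))
E
```

```text
clock: 4.78
position: [0.623, -0.1183, 0.2177]
tool_rot: [-3.141, -0.0, 0.6]
force: [-1.0, 0.5, -2.4]
grip_width: 0.0462
finger_force: 41.5
[ 0.62301363 -0.11828755  0.2177235 ] [-3.14098727e+00 -5.72350591e-05  6.00280101e-01]
[[259.77504985 333.25799637]
 [  0.43339427 170.35557039]
 [321.309988   218.50269207]]
layer_mid 0.82 [ 29.86019347 172.17831721] [[0.5241834  0.10624031 0.053     ]]
layer_mid 0.4 [494.25641026 355.25641026] [[ 0.61083365 -0.33566867  0.053     ]]
cylinder 0.67 [255.97486339 287.19672131] [[ 0.54082327 -0.10349301  0.053     ]]
```

View pics/w2.png

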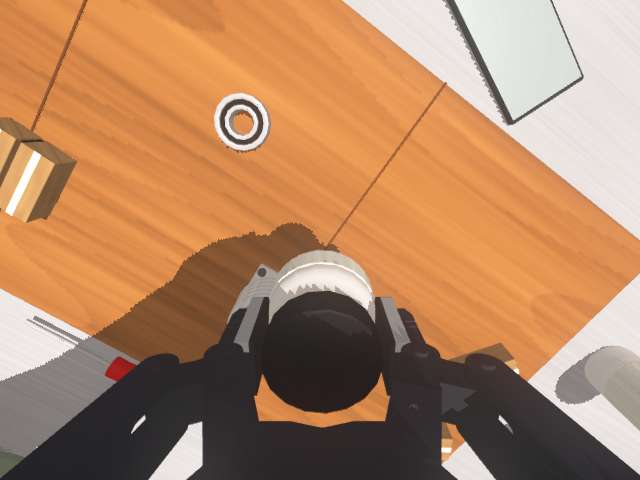

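```bash
python3 -m creep '[[0,0,1,0,0.3],[0,0,2,0,0.3],[0,0,2.6,0,0.3],[0,0,2.73,0,0.3],[0,0,2.73,0,0.3]]'
python3 -m creep '[[0,0,0.03,0,0.3],[0,0,0.03,0,0.5],[0,0,0.03,0,0.85],[0,0,0.03,0,0.85],[0,0,0.03,0,0.85]]'
python3 -m creep '[[0,0,-0.5,0,0.85],[0,0,-1.5,0,0.85],[0,0,-2.7,0,0.85],[0,0,-2.7,0,0.85]]'
python3 - <<'E'
from h import *
plan(.62,.338,.2,1.9)
grab_frame('top');print(find('top','jar_mid'))
grab_frame('scene');print(find('scene','jar_mid'))
E
```

```text
clock: 5.55
position: [0.6234, -0.1175, 0.0549]
tool_rot: [-3.141, -0.0, 0.602]
force: [0.4, -0.4, -0.5]
grip_width: 0.0461
finger_force: 41.8
clock: 6.18
position: [0.6233, -0.1185, 0.0523]
tool_rot: [3.142, 0.0, 0.601]
force: [0.3, -0.9, -0.0]
grip_width: 0.0724
finger_force: 0.0
clock: 6.68
position: [0.6247, -0.1191, 0.2185]
tool_rot: [3.138, -0.004, 0.6]
force: [0.0, -0.4, -1.0]
grip_width: 0.0727
finger_force: 0.0
clock 6.67 rows [ 4.24 -6.33  0.3 ] twist -9.31 q7 -0.54
[]
[(0.89, array([242., 351.]), array([ 0.6219, -0.1216]), np.float64(0.83))]
```

```bash
python3 -m creep '[[4.24,-6.33,0.3,-9.3,1],[4.24,-6.33,0.3,-9.3,1],[4.24,-6.33,0.3,-9.3,1],[4.24,-6.33,0.3,-9.3,1],[4.24,-6.33,0.3,-9.3,1]]'
python3 - <<'E'
from h import *
plan(.62,.338,.2,1.9)
E
```

```text
clock: 7.5
position: [0.6191, 0.1957, 0.2002]
tool_rot: [-3.139, 0.001, 1.544]
force: [0.4, 0.1, 0.3]
grip_width: 0.0852
finger_force: 0.0
clock 7.5 rows [ 2.37 -0.05  0.  ] twist -2.55 q7 -0.23
```

```bash
python3 -m creep '[[2.37,-0.05,0,-2.5,1],[2.37,-0.05,0,-2.5,1],[2.37,-0.05,0,-2.5,1],[2.37,-0.05,0,-2.5,1],[2.37,-0.05,0,-2.5,1]]'
python3 - <<'E'
from h import *
s=status.observe(); grab_frame('wrist')
f=find('wrist','piston_mid',s=s); print(f); plan(*f[0][2],.038,1.9)
E
```

```text
clock: 8.12
position: [0.622, 0.3339, 0.2013]
tool_rot: [-3.14, 0.001, 1.885]
force: [0.5, 0.2, 1.5]
grip_width: 0.0855
finger_force: 0.0
[(0.57, array([320., 222.]), array([0.6208, 0.3368]), np.float64(0.96))]
clock 8.22 rows [ 0.05 -0.01  2.73] twist -0.11 q7 -0.13
```

```bash
python3 -m creep '[[0.05,0,1,0,1],[0.05,0,2,0,1],[0.05,0,2.7,0,1],[0.05,0,2.7,0,0.4],[0.05,0,2.7,0,0.3]]'
python3 -m creep '[[0,0,0,0,0.2],[0,0,0,0,0.2],[0,0,0,0,0.2]]'
python3 -m creep '[[0,0,-1,0,0.2],[0,0,-2,0,0.2],[0,0,-2.8,0,0.2],[0,0,-2.8,0,0.2]]'
python3 - <<'E'
from h import *
plan(.515,.002,.205,1.6)
E
```

```text
clock: 8.85
position: [0.6219, 0.3387, 0.0421]
tool_rot: [3.139, -0.0, 1.886]
force: [0.4, 1.4, 0.8]
grip_width: 0.0517
finger_force: 0.0
clock: 9.22
position: [0.6221, 0.3392, 0.0427]
tool_rot: [3.138, -0.001, 1.887]
force: [-1.5, -2.0, 8.7]
grip_width: 0.0429
finger_force: 41.3
clock: 9.72
position: [0.6226, 0.3396, 0.214]
tool_rot: [3.134, -0.002, 1.887]
force: [0.1, 0.3, -2.9]
grip_width: 0.0426
finger_force: 42.0
clock 9.72 rows [-4.79 -3.45  0.11] twist 2.05 q7 -0.14
```

```bash
python3 -m creep '[[-4.79,-3.45,0,2,0.2],[-4.79,-3.45,0,2,0.2],[-4.79,-3.45,0,2,0.2],[-4.79,-3.45,0,2,0.2],[-4.79,-3.45,0,2,0.2]]'
python3 - <<'E'
from h import *
plan(.516,.003,.215,1.6)
E
```

```text
clock: 10.35
position: [0.5251, 0.0393, 0.2083]
tool_rot: [3.141, -0.0, 1.608]
force: [1.4, -0.9, -1.8]
grip_width: 0.0432
finger_force: 42.1
clock 10.35 rows [-0.6  -0.17 -0.11] twist 0.06 q7 0.03
```

```bash
python3 -m creep '[[-0.6,-0.17,-0.1,0,0.2],[-0.6,-0.17,-0.1,0,0.2],[-0.6,-0.17,-0.1,0,0.2]]'
python3 - <<'E'
from h import *
s=status.observe(); cv2.imwrite('pics/w3.png',grab_frame('wrist')); print(s['position'])
print([f for f in find('wrist','layer_mid',s=s)])
E
```

```text
clock: 10.72
position: [0.5173, 0.0053, 0.2141]
tool_rot: [3.141, -0.001, 1.608]
force: [-0.0, -0.1, -2.6]
grip_width: 0.0428
finger_force: 42.1
[0.51732589 0.00528488 0.21414115]
[(0.61, array([315.,  66.]), array([0.51  , 0.1267, 1.5351]), np.float64(0.98))]
```

View pics/w3.png

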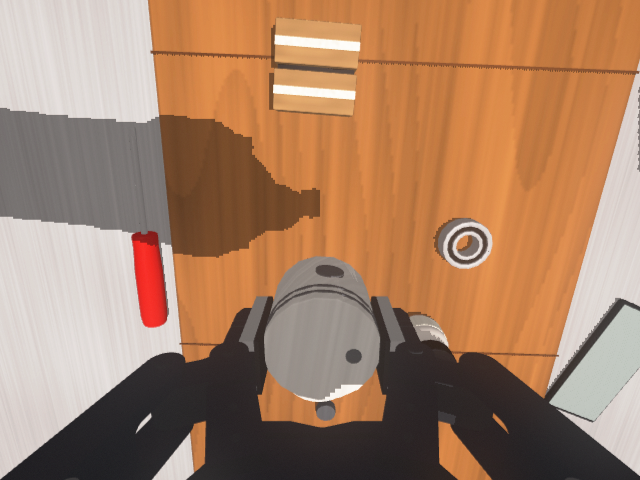

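```bash
python3 -m creep '[[0,0,1,0,0.2],[0,0,2,0,0.2],[0,0,2.7,0,0.2],[0,0,2.84,0,0.2],[0,0,2.84,0,0.2]]'
python3 -m creep '[[0,0,0.03,0,0.2],[0,0,0.03,0,0.5],[0,0,0.03,0,0.85],[0,0,0.03,0,0.85],[0,0,0.03,0,0.85]]'
python3 -m creep '[[0,0,-0.5,0,0.85],[0,0,-1.5,0,0.85],[0,0,-2.7,0,0.85],[0,0,-2.7,0,0.85]]'
python3 - <<'E'
from h import *
plan(.584,-.351,.2,.97)
for c in('top','scene'): grab_frame(c);print(find(c,'piston_mid'))
E
```

```text
clock: 11.45
position: [0.5171, 0.0053, 0.0437]
tool_rot: [-3.141, -0.0, 1.609]
force: [0.5, -1.0, -1.7]
grip_width: 0.0427
finger_force: 43.3
clock: 12.08
position: [0.5173, 0.0047, 0.0419]
tool_rot: [3.141, -0.0, 1.608]
force: [-0.3, 0.1, 0.1]
grip_width: 0.0727
finger_force: 0.0
clock: 12.58
position: [0.5187, 0.0047, 0.2075]
tool_rot: [3.136, -0.001, 1.608]
force: [-1.5, 0.4, -0.4]
grip_width: 0.0725
finger_force: 0.0
clock 12.57 rows [-5.97  0.87  0.13] twist 4.57 q7 0.11
[]
[]
```

```bash
python3 -m creep '[[-5.97,0.87,0.13,4.5,1],[-5.97,0.87,0.13,4.5,1],[-5.97,0.87,0.13,4.5,1],[-5.97,0.87,0.13,4.5,1],[-5.97,0.87,0.13,4.5,1]]'
python3 -m creep '[[-0.8,0.1,0,0,1],[-0.8,0.1,0,0,1],[-0.8,0.1,0,0,1]]'
python3 - <<'E'
from h import *
s=status.observe(); cv2.imwrite('pics/w4.png',grab_frame('wrist')); print(s['position'],s['tool_rot'])
for f in find('wrist','carton_a_mid',s=s): print(f)
for c in('top','scene'): grab_frame(c);print(find(c,'piston_mid'),find(c,'jar_mid'))
E
```

```text
clock: 13.4
position: [0.5734, -0.3041, 0.1948]
tool_rot: [-3.139, 0.001, 0.979]
force: [1.3, 1.0, 0.3]
grip_width: 0.0854
finger_force: 0.0
clock: 13.78
position: [0.5517, -0.3451, 0.1955]
tool_rot: [-3.139, -0.0, 0.979]
force: [0.1, 1.6, 0.7]
grip_width: 0.0855
finger_force: 0.0
[ 0.55169167 -0.34512147  0.19550904] [-3.13934383e+00 -3.17138448e-05  9.79481219e-01]
(0.8, array([357., 213.]), array([ 0.5834, -0.3532,  2.5314]), np.float64(0.95))
[(0.53, array([318., 186.]), array([0.5191, 0.0095]), np.float64(0.87))] []
[(0.67, array([310., 297.]), array([0.5173, 0.0047]), np.float64(0.88))] []
```

View pics/w4.png

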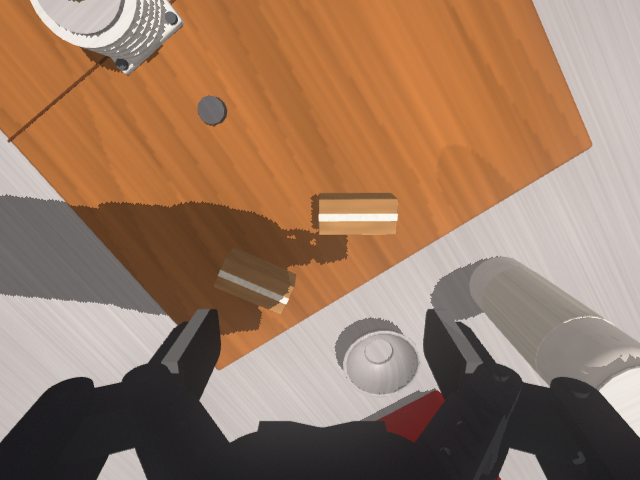

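Run:
```python
from h import *
plan(.5834,-.3532,.1,.979); print(plane(cam('wrist'),[[490,275]],.02),plane(cam('wrist'),[[255,280]],.035))
```

```text
clock 14.18 rows [0.18 0.5  1.62] twist 0.01 q7 0.18
[[ 0.65755983 -0.47994233  0.02      ]] [[ 0.47493006 -0.35591507  0.035     ]]
```

```bash
python3 -m creep '[[0.18,0.5,0.5,0,1],[0.18,0.5,1.2,0,1],[0.18,0.5,2.2,0,1],[0.18,0.5,2.76,0,1],[0.18,0.5,2.76,0,1]]'
python3 -m creep '[[0,0,0,0,0.6],[0,0,0,0,0.5],[0,0,0,0,0.5],[0,0,0,0,0.5]]'
python3 -m creep '[[0,0,-1,0,0.5],[0,0,-2,0,0.5],[0,0,-2.9,0,0.5],[0,0,-2.9,0,0.5]]'
python3 - <<'E'
from h import *
plan(.51,.128,.205,0.04)
E
```

```text
clock: 14.8
position: [0.5817, -0.3527, 0.0293]
tool_rot: [-3.138, 0.001, 0.98]
force: [0.8, -0.7, 1.3]
grip_width: 0.0852
finger_force: 0.0
clock: 15.3
position: [0.5839, -0.3541, 0.0337]
tool_rot: [3.139, -0.0, 0.98]
force: [-0.6, 1.6, 9.7]
grip_width: 0.0629
finger_force: 44.9
clock: 15.8
position: [0.5845, -0.3548, 0.2112]
tool_rot: [3.133, -0.001, 0.98]
force: [-0.1, 0.6, -1.2]
grip_width: 0.0632
finger_force: 45.2
clock 15.8 rows [ 5.99 -5.52  0.07] twist 6.73 q7 0.16
```

```bash
python3 -m creep '[[5.99,-5.52,0.07,6.7,0.5],[5.99,-5.52,0.07,6.7,0.5],[5.99,-5.52,0.07,6.7,0.5],[5.99,-5.52,0.07,6.7,0.5],[5.99,-5.52,0.07,6.7,0.5]]'
python3 - <<'E'
from h import *
im=cv2.imread('pics/w3.png'); s=dict(position=np.array([.5173,.0053,.2141]),tool_rot=np.array([3.141,-.001,1.608])); C=cam('wrist',s)
hsv=cv2.cvtColor(im,cv2.COLOR_BGR2HSV); m=((hsv[...,1]<60)&(hsv[...,2]>180)).astype(np.uint8); m[:,:265]=0;m[:,365:]=0;m[120:]=0
n,l,st,c=cv2.connectedComponentsWithStats(m)
for i in range(1,n):
    if st[i,4]<100: continue
    p=np.argwhere(l==i)[:,::-1]; X=plane(C,p,.05)[:,:2]; d=np.linalg.svd(X-X.mean(0),full_matrices=False)[2][0]; print(X.mean(0),np.arctan(d[1]/d[0]))
plan(.5275,.128,.205,0.0)
E
```

```text
clock: 16.42
position: [0.5345, -0.0426, 0.2029]
tool_rot: [-3.141, -0.001, 0.038]
force: [1.6, 1.2, -0.7]
grip_width: 0.0628
finger_force: 45.1
[0.50981784 0.14723072] -0.03647690958214072
[0.50832223 0.11331751] -0.03687338305357752
clock 16.43 rows [-0.01 -2.85 -0.03] twist 0.27 q7 -1.05
```

```bash
python3 -m creep '[[0,-2.85,-0.03,0.55,0.5],[0,-2.85,-0.03,0.55,0.5],[0,-2.85,-0.03,0.55,0.5],[0,-2.85,-0.03,0.55,0.5]]'
python3 - <<'E'
from h import *
s=status.observe(); cv2.imwrite('pics/w5.png',grab_frame('wrist'))
plan(.527,.1283,.065,-.04)
E
```

```text
clock: 16.92
position: [0.527, 0.1301, 0.2042]
tool_rot: [-3.141, 0.0, -0.027]
force: [-0.2, -1.5, -1.3]
grip_width: 0.0631
finger_force: 45.1
clock 16.98 rows [-0.   -0.01  2.32] twist 0.07 q7 -1.41
```

View pics/w5.png

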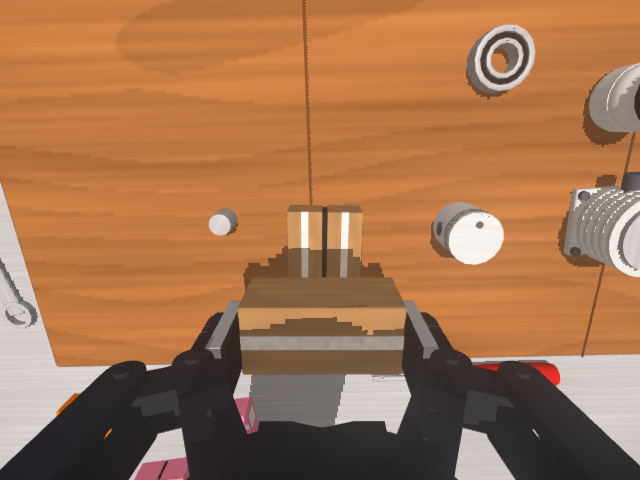

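Carton is level between the pads (240–405, 280–375), centred on the pair's seam at column 325. Lowering.

```bash
python3 -m creep '[[0,0.02,1,0,0.5],[0,0.02,1.8,0,0.5],[0,0.02,2.2,0,0.5],[0,0.02,2.32,0,0.5],[0,0.02,2.32,0,0.5]]'
python3 -m creep '[[0,0,0.02,0,0.5],[0,0,0.02,0,0.85],[0,0,0.02,0,1],[0,0,0.02,0,1]]'
python3 -m creep '[[0,0,-0.5,0,1],[0,0,-1.2,0,1],[0,0,-2.3,0,1],[0,0,-2.3,0,1]]'
python3 - <<'E'
from h import *
plan(.474,-.354,.2,.58)
E
```

```text
clock: 17.6
position: [0.5279, 0.1242, 0.0659]
tool_rot: [3.142, -0.0, -0.034]
force: [0.8, 0.2, 0.0]
grip_width: 0.0629
finger_force: 45.1
clock: 18.1
position: [0.5276, 0.1251, 0.0644]
tool_rot: [-3.141, -0.0, -0.032]
force: [-0.2, 0.3, -0.2]
grip_width: 0.0849
finger_force: 0.0
clock: 18.6
position: [0.5291, 0.1251, 0.2057]
tool_rot: [-3.139, -0.005, -0.033]
force: [-0.7, -0.2, -1.1]
grip_width: 0.0853
finger_force: 0.0
clock 18.6 rows [-0.66  8.01  0.07] twist -4.39 q7 -1.4
```

```bash
python3 - <<'E'
from h import *
s=status.observe(); cv2.imwrite('pics/w6.png',grab_frame('wrist'))
for f in find('wrist','carton_a_mid',z0=.05,s=s): print(f)
for f in find('wrist','layer_mid',s=s): print(f)
E
python3 -m creep '[[-0.66,8.01,0.07,-4.4,1],[-0.66,8.01,0.07,-4.4,1],[-0.66,8.01,0.07,-4.4,1],[-0.66,8.01,0.07,-4.4,1],[-0.66,8.01,0.07,-4.4,1]]'
python3 - <<'E'
from h import *
plan(.474,-.354,.2,.58)
E
```

```text
(0.95, array([322., 234.]), array([0.5294, 0.1239, 1.5391]), np.float64(0.95))
(0.58, array([233., 418.]), array([0.2996, 0.2299, 1.3302]), np.float64(0.33))
(0.45, array([140., 475.]), array([0.1908, 0.34  , 1.0205]), np.float64(0.02))
(0.42, array([115., 457.]), array([0.2213, 0.3672, 0.9352]), np.float64(0.03))
clock: 19.38
position: [0.4909, -0.1862, 0.1984]
tool_rot: [-3.14, 0.001, 0.583]
force: [0.9, -0.0, -0.3]
grip_width: 0.0855
finger_force: 0.0
clock 19.38 rows [-1.77  2.18 -0.03] twist 0.02 q7 -0.33
```

View pics/w6.png

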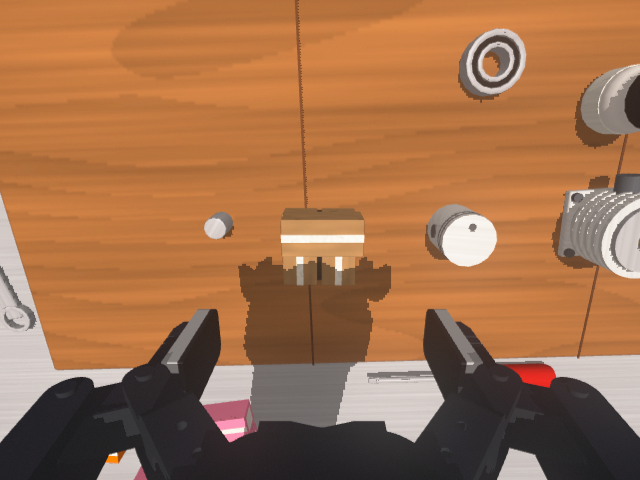

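```bash
python3 -m creep '[[-1.77,2.18,0,0,1],[-1.77,2.18,0,0,1],[-1.77,2.18,0,0,1],[-1.77,2.18,0,0,1],[-1.77,2.18,0,0,1]]'
python3 - <<'E'
from h import *
s=status.observe(); grab_frame('wrist')
print(s['position'])
for f in find('wrist','carton_a_mid',s=s): print(f); x,y,a=f[2]; plan(x,y,.03,a+np.pi/2); plan(x,y,.03,a-np.pi/2)
E
```

```text
clock: 20.0
position: [0.4747, -0.3515, 0.1982]
tool_rot: [-3.14, 0.001, 0.582]
force: [-0.5, 0.4, -0.8]
grip_width: 0.0852
finger_force: 0.0
[ 0.47466451 -0.35148275  0.1981916 ]
```

Run:
```python
from h import *
s=status.observe(); im=grab_frame('wrist'); C=cam('wrist',s)
print([d['p'] for d in silhouettes('wrist','carton_b_mid')])
u,v=proj(C,[.474,-.355,.035])[0].astype(int); print(u,v)
cv2.imwrite('pics/w7.png',im)
```

```text
[0.7]
322 228
```

View pics/w7.png

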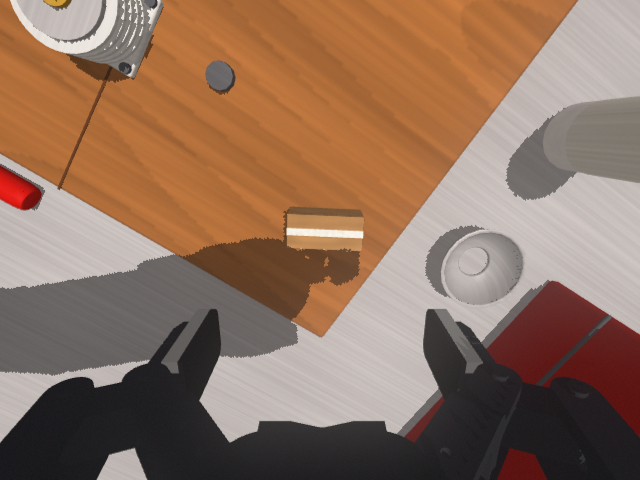

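Run:
```python
from h import *
for f in find('wrist','carton_b_mid' if 0 else 'carton_a_mid'): print(f); x,y,a=f[2]; plan(x,y,.031,a+np.pi/2); plan(x,y,.031,a-np.pi/2)
p=plane(cam('wrist'),[[287,231],[362,235]],.05); print(p.mean(0),np.arctan2(*(p[1]-p[0])[[1,0]])+np.pi/2)
```

```text
[ 0.47557321 -0.35645406  0.05      ] 0.5283133681460193
```

```bash
python3 -m creep '[[-0.03,0.07,0.6,0.35,1],[-0.03,0.07,1.5,0.35,1],[-0.03,0.07,2.3,0.35,1],[-0.03,0.07,2.79,0.35,1],[-0.03,0.07,2.79,0.35,1]]'
python3 -m creep '[[0,0,0,0,0.6],[0,0,0,0,0.5],[0,0,0,0,0.5],[0,0,0,0,0.5]]'
python3 -m creep '[[0,0,-1,0,0.5],[0,0,-2,0,0.5],[0,0,-2.9,0,0.5],[0,0,-2.9,0,0.5]]'
python3 - <<'E'
from h import *
plan(.4945,.126,.205,-0.035)
E
```

```text
clock: 20.88
position: [0.4751, -0.3557, 0.0306]
tool_rot: [-3.139, 0.001, 0.533]
force: [0.1, 0.2, 0.4]
grip_width: 0.0853
finger_force: 0.0
clock: 21.38
position: [0.4766, -0.357, 0.0338]
tool_rot: [3.14, -0.001, 0.533]
force: [-1.0, 1.8, 9.3]
grip_width: 0.0629
finger_force: 44.9
clock: 21.88
position: [0.4772, -0.3578, 0.2109]
tool_rot: [3.135, -0.004, 0.533]
force: [-0.1, 0.4, -2.1]
grip_width: 0.0636
finger_force: 45.3
clock 21.88 rows [ 4.34 -6.8   0.07] twist 4.07 q7 -0.09
```

```bash
python3 -m creep '[[4.34,-6.8,0.07,4.05,0.5],[4.34,-6.8,0.07,4.05,0.5],[4.34,-6.8,0.07,4.05,0.5],[4.34,-6.8,0.07,4.05,0.5],[4.34,-6.8,0.07,4.05,0.5]]'
python3 - <<'E'
from h import *
plan(.4945,.126,.205,-0.035)
E
```

```text
clock: 22.5
position: [0.4865, -0.0457, 0.2034]
tool_rot: [-3.141, -0.0, -0.033]
force: [1.4, -0.5, -0.7]
grip_width: 0.0631
finger_force: 45.2
clock 22.5 rows [ 0.04 -2.87 -0.03] twist 0.02 q7 -1.08
```

```bash
python3 -m creep '[[0.04,-2.87,-0.03,0,0.5],[0.04,-2.87,-0.03,0,0.5],[0.04,-2.87,-0.03,0,0.5],[0.04,-2.87,-0.03,0,0.5],[0.04,-2.87,-0.03,0,0.5]]'
python3 -m creep '[[0,0,0.9,0,0.5],[0,0,0.9,0,0.5],[0,0,0.9,0,0.5],[0,0,0.9,0,0.5]]'
python3 - <<'E'
from h import *
cv2.imwrite('pics/w8.png',grab_frame('wrist'))
plan(.4945,.126,.0655,-0.035)
E
```

```text
clock: 23.12
position: [0.4946, 0.1236, 0.2052]
tool_rot: [3.141, 0.0, -0.033]
force: [0.3, 0.0, -0.7]
grip_width: 0.0631
finger_force: 45.2
clock: 23.62
position: [0.4956, 0.1238, 0.1527]
tool_rot: [-3.141, -0.002, -0.033]
force: [-0.3, 0.3, -0.4]
grip_width: 0.0631
finger_force: 45.2
clock 23.68 rows [-0.02 -0.03  1.45] twist 0.02 q7 -1.32
```

View pics/w8.png

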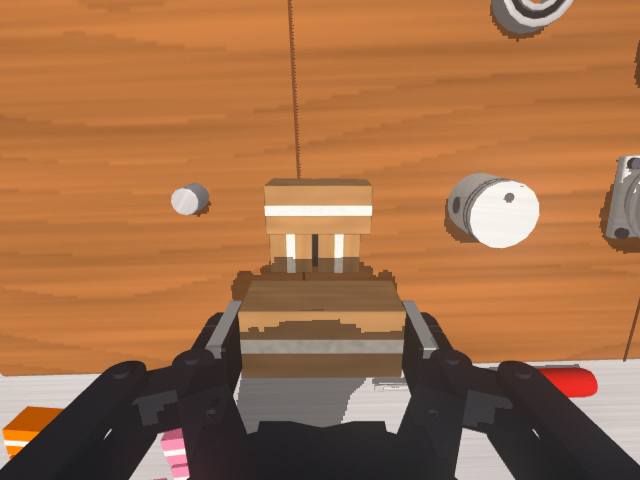

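Held carton (240–402) lines up with the placed one (265–372) and the seam (315). Lowering.

```bash
python3 -m creep '[[-0.02,-0.05,0.7,0,0.5],[-0.02,-0.05,1.2,0,0.5],[-0.02,-0.05,1.42,0,0.5],[-0.02,-0.05,1.45,0,0.5],[-0.02,-0.05,1.45,0,0.5]]'
python3 -m creep '[[0,0,0.02,0,0.5],[0,0,0.02,0,0.85],[0,0,0.02,0,1],[0,0,0.02,0,1]]'
python3 -m creep '[[0,0,-0.5,0,1],[0,0,-1.2,0,1],[0,0,-2.3,0,1],[0,0,-2.3,0,1]]'
python3 - <<'E'
from h import *
plan(.655,-.0125,.2,1.2)
for c in('top','scene'):
  grab_frame(c); print([f for f in find(c,'carton_a_mid',z0=.05)],find(c,'layer_mid')[:1])
E
```

```text
clock: 24.3
position: [0.4943, 0.1271, 0.0651]
tool_rot: [-3.141, -0.001, -0.033]
force: [-0.9, -0.2, -1.8]
grip_width: 0.0633
finger_force: 45.3
clock: 24.8
position: [0.4938, 0.1271, 0.0631]
tool_rot: [-3.142, -0.0, -0.033]
force: [0.2, -0.2, -0.0]
grip_width: 0.0853
finger_force: 0.0
clock: 25.3
position: [0.4951, 0.1273, 0.2042]
tool_rot: [-3.139, -0.004, -0.033]
force: [-0.2, 1.8, -0.8]
grip_width: 0.0853
finger_force: 0.0
clock 25.3 rows [2.74 2.24 0.08] twist -8.83 q7 -1.39
[(0.48, array([266., 183.]), array([0.5148, 0.1166, 0.9693]), np.float64(0.31))] [(0.8, array([210., 296.]), array([0.2766, 0.2435, 0.129 ]), np.float64(0.88))]
[(0.81, array([376., 294.]), array([0.5293, 0.1233, 1.4949]), np.float64(0.93))] [(0.69, array([489., 200.]), array([ 0.3013,  0.3866, -0.1814]), np.float64(0.93))]
```

```bash
python3 -m creep '[[2.74,2.24,0.08,0,1],[2.74,2.24,0.08,0,1],[2.74,2.24,0.08,0,1],[2.74,2.24,0.08,0,1],[2.74,2.24,0.08,0,1]]'
python3 - <<'E'
from h import *
s=status.observe(); grab_frame('wrist')
print(s['position'])
f=find('wrist','bearing_mid',s=s); print(f); plan(*f[0][2],.028,-.033)
E
```

```text
clock: 26.22
position: [0.6539, -0.0151, 0.1947]
tool_rot: [3.14, 0.002, -0.036]
force: [-0.1, 0.8, 0.9]
grip_width: 0.0854
finger_force: 0.0
[ 0.65388464 -0.01505045  0.19469263]
[(0.78, array([320., 223.]), array([ 0.6553, -0.0152]), np.float64(0.94))]
clock 26.32 rows [0.04 0.04 2.79] twist -0.0 q7 -1.17
```

```bash
python3 -m creep '[[0.03,0.02,1,0,1],[0.03,0.02,2,0,1],[0.03,0.02,2.6,0,0.8],[0.03,0.02,2.77,0,0.7],[0.03,0.02,2.77,0,0.7]]'
python3 -m creep '[[0,0,0,0,0.4],[0,0,0,0,0.3],[0,0,0,0,0.3],[0,0,0,0,0.3]]'
python3 -m creep '[[0,0,-1,0,0.3],[0,0,-2,0,0.3],[0,0,-2.9,0,0.3],[0,0,-2.9,0,0.3]]'
python3 - <<'E'
from h import *
plan(.511,.127,.205,-.035)
E
```

```text
clock: 26.95
position: [0.6554, -0.0134, 0.0306]
tool_rot: [3.142, -0.0, -0.032]
force: [0.3, -1.1, 0.5]
grip_width: 0.0595
finger_force: 0.0
clock: 27.45
position: [0.6563, -0.0137, 0.0321]
tool_rot: [-3.141, -0.002, -0.032]
force: [-1.8, 1.3, 7.4]
grip_width: 0.0454
finger_force: 39.8
clock: 27.95
position: [0.6572, -0.0142, 0.2094]
tool_rot: [-3.141, -0.008, -0.033]
force: [-0.1, 0.1, -2.6]
grip_width: 0.0449
finger_force: 42.0
clock 27.95 rows [-2.51 -2.27  0.06] twist 0.02 q7 -1.17
```

```bash
python3 -m creep '[[-2.5,-2.27,0.06,0,0.3],[-2.5,-2.27,0.06,0,0.3],[-2.5,-2.27,0.06,0,0.3],[-2.5,-2.27,0.06,0,0.3],[-2.5,-2.27,0.06,0,0.3]]'
python3 -m creep '[[0,0,0,0,0.3],[0,0,0,0,0.3],[0,0,0,0,0.3]]'
python3 - <<'E'
from h import *
s=status.observe(); im=grab_frame('wrist'); cv2.imwrite('pics/w9.png',im)
plan(.5105,.127,.095,-.035)
C=cam('wrist',s)
print(proj(C,[[.5095,.129,.05],[.5115,.1265,.08]]))
E
```

```text
clock: 28.58
position: [0.5095, 0.128, 0.2006]
tool_rot: [-3.141, -0.0, -0.031]
force: [0.5, -0.5, -1.7]
grip_width: 0.0452
finger_force: 42.0
clock: 28.95
position: [0.5103, 0.1264, 0.2003]
tool_rot: [3.141, -0.0, -0.034]
force: [-0.6, 0.7, -1.2]
grip_width: 0.0449
finger_force: 42.0
clock 29.0 rows [ 0.   -0.01  1.76] twist 0.01 q7 -1.38
[[317.01156112 231.6689201 ]
 [319.75442144 239.99784981]]
```

View pics/w9.png

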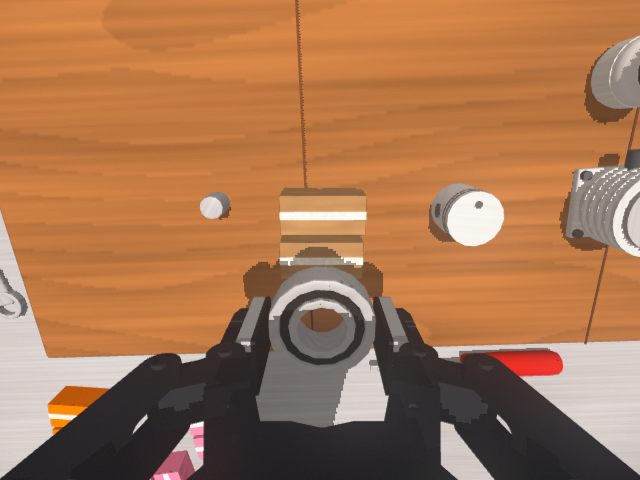

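```bash
python3 -m creep '[[0.02,0,0.9,0,0.3],[0.02,0,1.5,0,0.3],[0.02,0,1.75,0,0.3],[0.02,0,1.78,0,0.3],[0.02,0,1.78,0,0.3]]'
python3 -m creep '[[0,0,0.02,0,0.3],[0,0,0.02,0,0.5],[0,0,0.02,0,0.7],[0,0,0.02,0,0.8],[0,0,0.02,0,0.8]]'
python3 -m creep '[[0,0,-0.3,0,0.85],[0,0,-0.9,0,0.85],[0,0,-1.9,0,0.85],[-1,0,-1.9,0,0.85],[-1,0,-1.9,0,0.85]]'
python3 - <<'E'
from h import *
s=status.observe(); im=grab_frame('wrist'); cv2.imwrite('pics/w10.png',im); print(s['position'])
print(find('wrist','bearing_mid',z0=.08,s=s),find('wrist','carton_a_mid',z0=.05,s=s))
plan(.555,-.10,.27,-.03)
E
```

```text
clock: 29.62
position: [0.5118, 0.1271, 0.0946]
tool_rot: [-3.141, -0.001, -0.033]
force: [-0.6, 0.3, -1.2]
grip_width: 0.0454
finger_force: 42.0
clock: 30.25
position: [0.5112, 0.1271, 0.0925]
tool_rot: [-3.142, -0.0, -0.033]
force: [-0.3, -0.6, -0.1]
grip_width: 0.0685
finger_force: 0.0
clock: 30.88
position: [0.4478, 0.1295, 0.2072]
tool_rot: [-3.139, 0.002, -0.032]
force: [0.8, 0.2, -0.1]
grip_width: 0.0726
finger_force: 0.0
[0.447765   0.1295183  0.20722444]
[(0.87, array([322., 155.]), array([0.5106, 0.1262]), np.float64(0.95))] [(0.63, array([326., 121.]), array([0.5293, 0.124 , 1.5394]), np.float64(0.95)), (0.45, array([477., 135.]), array([0.5188, 0.0229, 1.8015]), np.float64(0.61))]
clock 31.02 rows [ 1.85  3.76 -1.05] twist -0.02 q7 -1.43
```

View pics/w10.png

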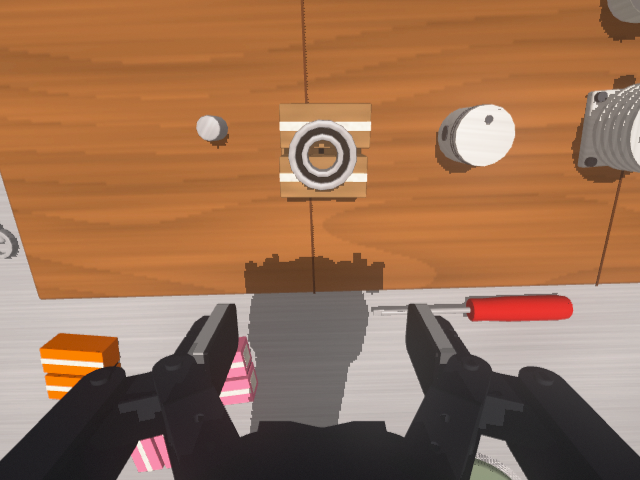

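The bearing is centred on the two crosswise cartons at (322,155). Now checking stub, jar and piston from above.

```bash
python3 -m creep '[[1.2,3.76,-1.2,0,1],[1.2,3.76,-1.2,0,1],[1.2,3.76,-1.2,0,1],[1.2,3.76,-1.2,0,1],[1.2,3.76,-1.2,0,1]]'
python3 - <<'E'
from h import *
s=status.observe(); im=grab_frame('wrist'); cv2.imwrite('pics/w11.png',im); print(s['position'])
print(find('wrist','piston_mid',s=s),find('wrist','jar_mid',s=s))
E
```

```text
clock: 31.65
position: [0.5166, -0.1047, 0.2799]
tool_rot: [3.139, -0.002, -0.04]
force: [-0.0, -0.1, -0.8]
grip_width: 0.0855
finger_force: 0.0
[ 0.51656965 -0.10466329  0.27994201]
[(0.73, array([217., 211.]), array([0.5197, 0.0028]), np.float64(0.94))] [(0.69, array([332.,  98.]), array([ 0.6208, -0.1203]), np.float64(0.86))]
```

View pics/w11.png

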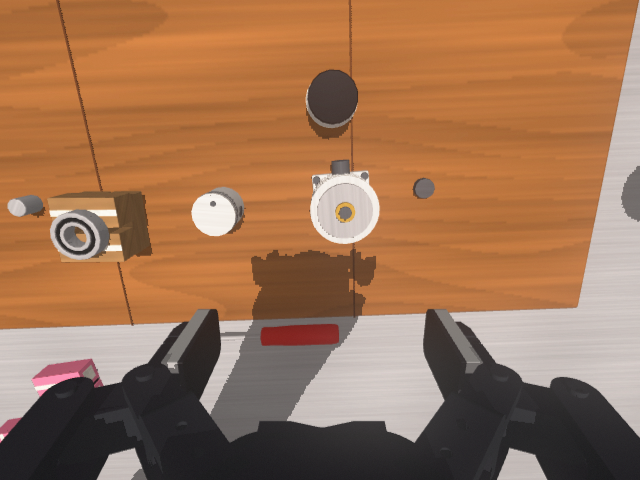

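Run:
```python
from h import *
s=dict(position=np.array([.5166,-.1047,.2799]),tool_rot=np.array([3.139,-.002,-.04])); C=cam('wrist',s)
c=plane(C,[344.5,210],.086)[0,:2]; h=plane(C,[[316,180],[365,176]],.028)[:,:2]; st=plane(C,[340,161],.05)[0,:2]
d=h[1]-h[0]; yaw=np.arctan2(d[1],d[0])+np.pi/2; print('cyl',c,'yaw foot',yaw,'stub end',st,np.arctan2(*(st-c)[::-1]),'hole mid',h.mean(0))
for y in(yaw,-.04,.0):
  r=np.array([[np.cos(y),np.sin(y)],[-np.sin(y),np.cos(y)]])
  print(y,'piston',r@(np.array([.5195,.0035])-c),'jar',r@(np.array([.6212,-.1208])-c),'pair',r@(np.array([.5095,.129])-c))
```

```text
cyl [ 0.5238891  -0.12832041] yaw foot 0.04105774417253283 stub end [ 0.56627964 -0.12694415] 0.0324547578708744 hole mid [ 0.54644636 -0.12812368]
0.04105774417253283 piston [0.00102533 0.13188948] jar [0.09753758 0.00351983] pair [-0.00381495  0.25769417]
-0.04 piston [-0.009657    0.13153945] jar [0.09693233 0.01140579] pair [-0.02466766  0.25653917]
0.0 piston [-0.0043891   0.13182041] jar [0.0973109  0.00752041] pair [-0.0143891   0.25732041]
```

```bash
python3 -m creep '[[0,0,-0.3,0,1],[0,0,-0.3,0,1],[0,0,-0.3,0,1],[0,0,-0.3,0,1]]'; python3 -c "
from workcell import bot; print(bot.job_done())"
```

```text
clock: 32.3
position: [0.5157, -0.0984, 0.2962]
tool_rot: [-3.142, 0.0, -0.032]
force: [-0.3, -0.3, 0.4]
grip_width: 0.0854
finger_force: 0.0
the job is handed in; nothing more can be done
None
```

I placed all five parts and handed the job in at about 32 s; by my camera measurements every placement is within tolerance and the taped pair did not shift noticeably, but no verdict came back.

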